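Lock the ring clamp with the flat driver

TASK

Lock the ring clamp on the jeweller's bench: take the flat-bladed driver (the tool with the flat-sided, paddle-like wooden handle) out of the rack, seat its blade in the slot of the large screw on top of the clamp, and with the blade kept in the slot turn the screw clockwise until it is fully home against its stop. Then put the driver back upright in the rack hole it came from and let go.

Things in the scene. Friction and masses are not known exactly. Their poses are not given: they have to be found in the camera images.
- driver: Flat driver, 0.15 kg, upright in a rack hole. Origin: middle of the blade's lower edge; z up the tool. Steel blade 4.5 mm thick (x), 20 wide (y), to z 20; round 12 mm shank; brass collar 48 mm across, z 46-52; light wood handle, a flat-sided bar 20 (x) by 34 mm (y), z 52-114: grip across x, its wide side shows the blade's direction. The others have round handles. A half turn about z is the same.
- rack: Fixed wooden block 70 (x) by 212 (y) by 56 mm high with three vertical through holes, 30 mm wide, at y = -66, 0, +66 mm. Origin: centre of its underside on the bench. Each tool's collar rests on the top, the driver's blade edge 10 mm above the bench. The driver starts in any of the holes, its x axis within 15 degrees of the rack's.
- clamp_screw (a joint): Angle of the slotted screw on the ring clamp, rad; grows clockwise seen from above. Starts between 0 and 0.25; hard stop at 1.3 (home). Light steady friction of 0.06 N m; stays where it is left. Turning it slides the clamp's jaw up to the ring.
- clamp_slot (a point): Centre of the slot's floor, 48 mm above the bench, on the screw's upright axis; turns with it: y along the slot, z up. Steel head 50 mm across, its top 62 mm above the bench; slot right across it, 8.5 mm wide, 14 deep, edges bevelled to 16. Blade has 0.2 rad of play: turn the driver that much farther. Fixed clamp: 60 mm square aluminium tower under the screw; jaws and ring beyond (+x) are lower.
Things that resemble listed ones, but are neither listed nor needed, are in the scene too. Leave any red look-alike of the part that bears clamp_screw alone.

How it is judged:
On the way, in this order (a step that is already met when the one before it is completed fails the run):
1. the driver's blade is seated in the slot of the clamp screw, which is not yet home (horizontal distance between driver and clamp_slot below 0.01 m and z of driver in the frame of clamp_slot below 0.009 m and angle between the y axis of driver and the y axis of clamp_slot, either way round below 0.4 rad and value of joint clamp_screw below 0.6 rad), for 0.2 s.
2. the screw is turned home (past 1.0 rad) with the blade still in the slot (value of joint clamp_screw above 1 rad and horizontal distance between driver and clamp_slot below 0.012 m and z of driver in the frame of clamp_slot below 0.012 m), for 0.1 s.
At the end, for the whole second after the job is handed in: The screw stands at 1.0 rad or more (its stop is at 1.3), and the driver hangs upright (within 10 degrees) at rest in the rack hole it came from, its blade end within 15 mm of where it started (value of joint clamp_screw above 1 rad and distance of driver from where it was at the start of the episode below 0.015 m and angle between driver's own z axis and vertical below 0.17 rad and linear speed of driver below 0.02 m/s); the robot touches nothing.
It fails at once if the screw is turned by something other than the driver's blade in its slot (velocity of joint clamp_screw above 0.3 rad/s and (horizontal distance between driver and clamp_slot above 0.015 m or z of driver in the frame of clamp_slot above 0.016 m)).
It also fails if it takes over 54 s, if anything falls off the work surface, if the arm or the gripper's body presses on something with over 40 N, if the wrist force passes 120 N, or if a joint passes its speed limit or range.

ROBOT

A 7-joint arm with a two-finger parallel gripper is mounted at the origin on the work surface. World frame = base frame: x ahead of the robot, y to its left, z up, the work surface at z = 0. Lengths are in m, angles in rad, forces in N, time in s.
With the tool pointing down it reaches from about 0.425 to 0.8 m from the base axis. Payload 8.3 kg.
Tool frame: the origin (TCP) lies midway between the tips of the shut fingers; the grasp point (between the pads) lies 19 mm behind it; z points along the fingers, x is the direction in which the jaws open and shut, and the axes are right-handed (so a half turn about z gives the same grasp; the last joint's range is limited). The gripper opens to 85 mm and grips with 20 to 120 N. Pads are 22 mm wide; open, the fingers measure 114 mm over their backs; the gripper's body (76 mm by 85 mm) begins 54 mm behind the grasp point. The pads swing forward as they close: fully open they stand 13 mm farther back than shut.
Start: joints at [1.227, 0.383, 0.016, 1.37, -0.006, 1.388, -0.046], TCP at [0.173, -0.6, 0.231] pointing down, gripper open.
Joint ranges: [-2.95, 2.95], [-0.25, 2.06], [-1.52, 1.56], [0.18, 2.33], [-1.44, 4.58], [0.02, 2.06], [-3.01, 3.01]. Speed limits (rad/s): [2.39, 2.39, 3.01, 3.01, 3.14, 3.14, 3.14].

INTERFACE

Orientations are given as a unit quaternion [x, y, z, w].
In Python, from bench import manip gives the robot as it stands. The module is installed in compiled form; this text tells all that it offers.
- The arm moves only by the tool jog_arm, never from a script. Its argument "motion" is one flat list of numbers, 4 for each row, row after row: the shift along the tool's x, y, z in mm, then the turn about the tool's z in degrees. In form: [dx, dy, dz, turn, dx, dy, dz, turn, ...]. A call has 1 to 20 rows; each row is the pose to reach, as a shift and turn from the pose measured when the call began, along the tool's axes at that moment; what a row does not reach only later rows make up. A row lasts 1/10 s, in which the tool goes at most 50 mm and 8.59 degrees, less where a joint would pass 70% of its speed; a pose out of reach is approached as far as the arm can. A call with a gripper value outside its range is refused whole. "gripper" is the opening, from 0 (shut) to 1 (fully open), set as the call begins (left out, the last holds). The fingers move at their own pace and stop on an object; "force" is the grip in N (left out, the last holds). Time passes only in rows, so rows that repeat a pose let the fingers close. It gives the time, the measured TCP pose, the force and the opening at its end, in the units of the state.
- manip.get_obs(): the state, without advancing time (a new reading comes with each control period).
- manip.camera(name): name is "scene" or "top" or "wrist"; returns a dict with "color" (420x560x3 uint8, red, green, blue), "intrinsics" (3x3 intrinsics, pixels), "k1" (the pictures are not rectified: a ray, as slopes to the right and down, at radius r is drawn at 1 + k1 r^2 times it, then the intrinsics apply), "T" (4x4, takes a point from camera to world coordinates). Camera axes: x right, y down, z forward; pixel columns grow to the right and rows downward; lengths in m; the calibration is good to about 2 mm. A picture is of the moment at which its call begins. There is no depth.
- manip.hand_in(): hands the job in, once; it reports no verdict.
The state is a dict: "time_s": time; "joints": joint angles; "qvel": joint speeds; "tau": joint torques, N m; "position": TCP position; "tool_rot": TCP orientation; "ft_force": force on the tool from outside, world axes, zero at the start; "wrist_torque": the same for the moment, N m; "opening": opening from 0.0 (shut) to 1.0 (fully open).
Only numpy, scipy, OpenCV 4.12 (cv2) and the standard library are available. Lean on these libraries where they do the work, as an engineer would, in place of code of your own. Each camera call takes 0.05 s, during which the arm holds its last target. There are 200 camera calls.

## Working session

There is one attempt and no reset: what is moved stays moved. The work goes in short steps, Python scripts to look and compute and a tool call to move; the robot and the scene stay as the last step left them, time stands still between calls to the robot, and variables do not carry over. Pictures are saved under pics/ and viewed, about 8 in all and at most 12, crops included, and the job is handed in when it is done.

Besides the shell and the picture viewer there is one more tool, called after "Call:" as name(argument=value, ...) on one line, values as JSON. jog_arm: Moves the arm, as the interface text tells. Its arguments: {"type":"object","properties":{"motion":{"type":"array","items":{"type":"number"}},"gripper":{"type":"number"},"force":{"type":"number"}},"required":["motion"]}

```bash
mkdir -p pics
cat > h.py <<'E'
from bench import manip
import numpy as np, cv2
def snap(n,f):
    c=manip.camera(n); cv2.imwrite(f'pics/{f}.png',c['color'][:,:,::-1])
    np.savez(f'pics/{f}.npz',**{k:np.array(v) for k,v in c.items()}); return c
def load(f): return dict(np.load(f'pics/{f}.npz'))
def plane(c,px,z):
    px=np.atleast_2d(np.array(px,float)); K=c['intrinsics']; k=float(c['k1'])
    d=np.stack([(px[:,0]-K[0,2])/K[0,0],(px[:,1]-K[1,2])/K[1,1]],1); u=d.copy()
    for _ in range(30): u=d/(1+k*(u**2).sum(1,keepdims=True))
    T=c['T']; r=np.c_[u,np.ones(len(u))]@T[:3,:3].T; o=T[:3,3]
    return o+r*((z-o[2])/r[:,2:])
def proj(c,P):
    T=c['T'];K=c['intrinsics'];p=(np.atleast_2d(P)-T[:3,3])@T[:3,:3]; s=p[:,:2]/p[:,2:]
    s=s*(1+float(c['k1'])*(s**2).sum(1,keepdims=True)); return s*[K[0,0],K[1,1]]+[K[0,2],K[1,2]]
E
python3 - <<'E'
from h import *
o=manip.get_obs(); print(o)
for n in ('scene','top','wrist'):
    c=snap(n,n+'0'); print(n,c['T'].round(3).tolist(),c['intrinsics'].round(1).tolist(),c['k1'])
E
```

```text
{'time_s': 0.0, 'joints': array([ 1.22710761,  0.38424708,  0.01640095,  1.37119699, -0.00631831,
        1.38821489, -0.04650818]), 'qvel': array([ 0.00145856,  0.00040657,  0.00107936, -0.00172798, -0.00031057,
        0.00139406,  0.00086184]), 'tau': array([ 1.78420732e-04, -6.27597499e+01,  8.44669025e-01, -3.71816790e+01,
        1.66655495e-02,  1.41157265e-02,  2.73938738e-07]), 'position': array([ 0.1730741 , -0.60000992,  0.23025413]), 'tool_rot': array([ 7.99105170e-01, -6.01190411e-01, -8.15038752e-04, -5.93980475e-04]), 'ft_force': array([-0.01194106, -0.08731993, -0.24701939]), 'wrist_torque': array([-0.00484499, -0.01621419,  0.01504372]), 'opening': 0.9993778599066748}
scene [[0.588, 0.45, -0.672, 1.08], [0.809, -0.321, 0.493, -0.536], [0.007, -0.833, -0.553, 0.564], [0.0, 0.0, 0.0, 1.0]] [[430.6, 0.0, 275.9], [0.0, 430.6, 205.0], [0.0, 0.0, 1.0]] -0.11950686089664665
top [[0.103, -0.974, 0.201, 0.232], [-0.995, -0.101, 0.02, -0.079], [0.001, -0.202, -0.979, 1.173], [0.0, 0.0, 0.0, 1.0]] [[507.5, 0.0, 281.2], [0.0, 507.5, 213.6], [0.0, 0.0, 1.0]] 0.06302348461163543
wrist [[0.276, -0.911, -0.306, 0.251], [-0.961, -0.262, -0.086, -0.578], [-0.002, 0.318, -0.948, 0.373], [0.0, 0.0, 0.0, 1.0]] [[373.8, 0.0, 285.1], [0.0, 373.8, 211.7], [0.0, 0.0, 1.0]] -0.009872614629270422
```

View pics/top0.png

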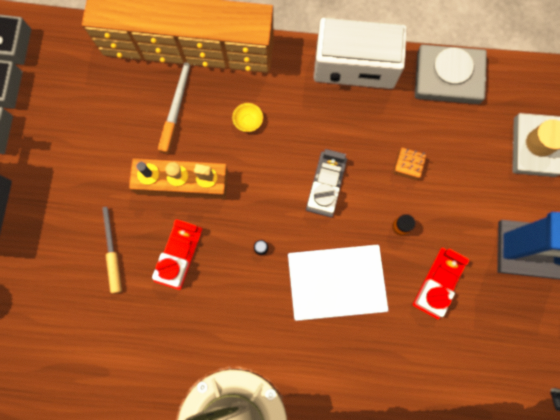

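View pics/scene0.png

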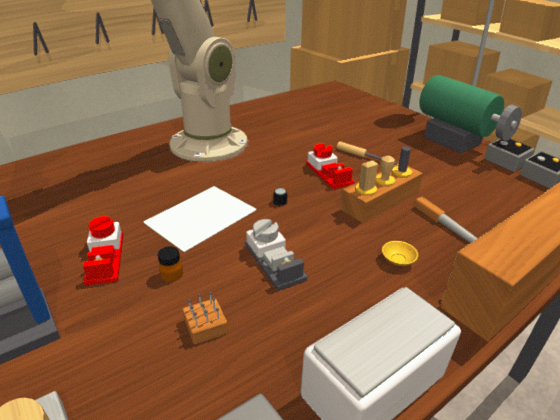

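The top view shows the rack at about (178,177). The flat handle is in its right-hand hole at (206,172), and the scene view agrees, showing it leftmost at (368,177). The real grey clamp is at (326,190), and the two red ones are decoys.

Run:
```python
from h import *
c=load('top0'); im=c['color'][:,:,::-1]
a=cv2.resize(im[150:205,125:235],None,fx=7,fy=7,interpolation=cv2.INTER_CUBIC)[:, :770]
b=cv2.resize(im[145:220,295:360],None,fx=5,fy=5,interpolation=cv2.INTER_CUBIC)[:200]
b=cv2.resize(im[175:220,300:350],None,fx=7,fy=7,interpolation=cv2.INTER_CUBIC)
s=load('scene0')['color'][:,:,::-1]
d=cv2.resize(s[215:260,240:300],None,fx=7,fy=7,interpolation=cv2.INTER_CUBIC)
h=min(b.shape[0],d.shape[0]); low=np.hstack([b[:h],d[:h]])
out=np.zeros((a.shape[0]+h,800,3),np.uint8); out[:a.shape[0],:a.shape[1]]=a; out[a.shape[0]:,:low.shape[1]]=low[:,:800]
out=out[:]; print(out.shape); out=cv2.resize(out,(int(out.shape[1]*600/out.shape[0]),600)) if out.shape[0]>600 else out
cv2.imwrite('pics/crop1.png',out)
print(out.shape)
# rack mask
hsv=cv2.cvtColor(im,cv2.COLOR_BGR2HSV)
for name,px,z in [('rackcorners',[[132,160],[226,163],[131,192],[225,194]],.056),('handle',[[206,170]],.124),('screw',[[324,196]],.062)]:
    print(name,plane(c,px,z).round(3).tolist())
print('hsv rack',hsv[188,150:220:10].tolist(),'bench',hsv[220,130:150:5].tolist(),'collar',hsv[180:186,206].tolist(),'handle',hsv[166:176:2,206].tolist(),'screw',hsv[188:206:2,324].tolist())
```

```text
(700, 800, 3)
(600, 685, 3)
rackcorners [[0.55, 0.295, 0.056], [0.566, 0.081, 0.056], [0.476, 0.285, 0.056], [0.493, 0.074, 0.056]]
handle [[0.526, 0.112, 0.124]]
screw [[0.51, -0.148, 0.062]]
hsv rack [[15, 205, 239], [16, 205, 243], [16, 210, 241], [17, 205, 248], [17, 200, 250], [17, 204, 247], [17, 202, 248]] bench [[10, 208, 173], [11, 212, 171], [11, 211, 169], [11, 213, 169]] collar [[21, 205, 199], [26, 207, 248], [28, 208, 254], [29, 206, 254], [29, 206, 254], [28, 207, 254]] handle [[22, 150, 252], [26, 130, 254], [24, 140, 252], [22, 149, 249], [18, 165, 219]] screw [[23, 23, 247], [23, 28, 243], [20, 50, 177], [16, 45, 125], [16, 48, 163], [23, 35, 239], [22, 26, 246], [23, 22, 248], [23, 36, 235]]
```

View pics/crop1.png

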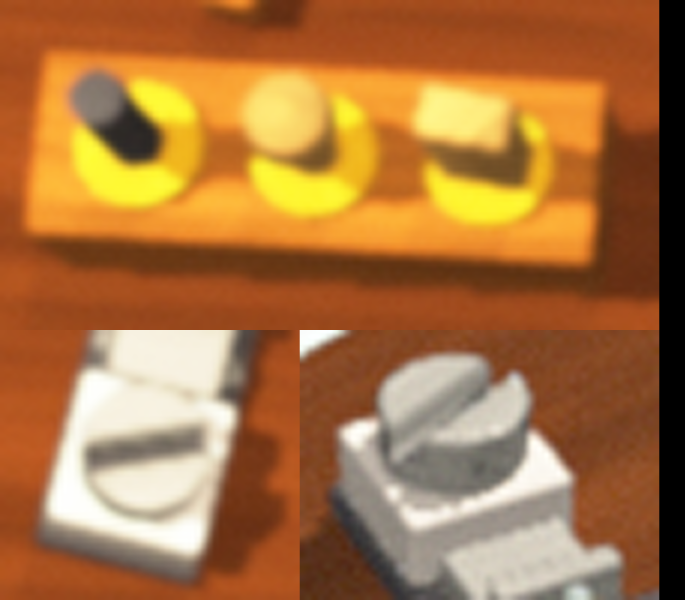

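The driver is in the low-y hole with its handle near (0.526, 0.115). The slot runs roughly along world y, with the screw near (0.51, -0.148). I'll move over the screw first for a close look on the way to the rack.

Call:
jog_arm(motion=[-341,-449,-20,-74,-341,-449,-20,-74,-341,-449,-20,-74,-341,-449,-20,-74,-341,-449,-20,-74,-341,-449,-20,-74,-341,-449,-20,-74,-341,-449,-20,-74,-341,-449,-20,-74,-341,-449,-20,-74,-341,-449,-20,-74,-341,-449,-20,-74,-341,-449,-20,-74,-341,-449,-20,-74,-341,-449,-20,-74,-341,-449,-20,-74], gripper=1)

```text
time_s: 1.75
position: [0.5093, -0.1497, 0.2509]
tool_rot: [1.0, -0.001, -0.0, -0.0]
ft_force: [0.4, 0.4, 0.3]
opening: 1.001
```

```bash
cat >> h.py <<'E'
from scipy.spatial.transform import Rotation as R
def st():
    o=manip.get_obs(); M=R.from_quat(o['tool_rot']).as_matrix()
    print('t',round(o['time_s'],2),'pos',o['position'].round(4),'yawx',np.degrees(np.arctan2(M[1,0],M[0,0])).round(2),'tilt',np.degrees(np.arccos(-M[2,2])).round(2),'q',o['joints'].round(2),'F',o['ft_force'].round(1),'Mz',o['wrist_torque'].round(2),'op',round(o['opening'],3)); return o,M
def rel(M,p,target,yaw):
    y=np.degrees(np.arctan2(M[1,0],M[0,0])); print('row',(M.T@(np.array(target)-p)*1000).round(1),'turn',round(-((yaw-y+90)%180-90),2))
E
python3 - <<'E'
from h import *
st(); c=snap('wrist','w1'); g=cv2.resize(c['color'][:,:,::-1],None,fx=1.4,fy=1.4); cv2.imwrite('pics/w1v.png',g)
print(proj(c,[.51,-.148,.062]))
E
```

```text
t 1.75 pos [ 0.5093 -0.1497  0.2509] yawx -0.06 tilt 0.07 q [ 0.66  0.21 -0.51  1.58  0.1   1.38  0.14] F [0.4 0.4 0.3] Mz [ 0.02 -0.05  0.  ] op 1.001
[[286.4284326 179.4498324]]
```

View pics/w1v.png

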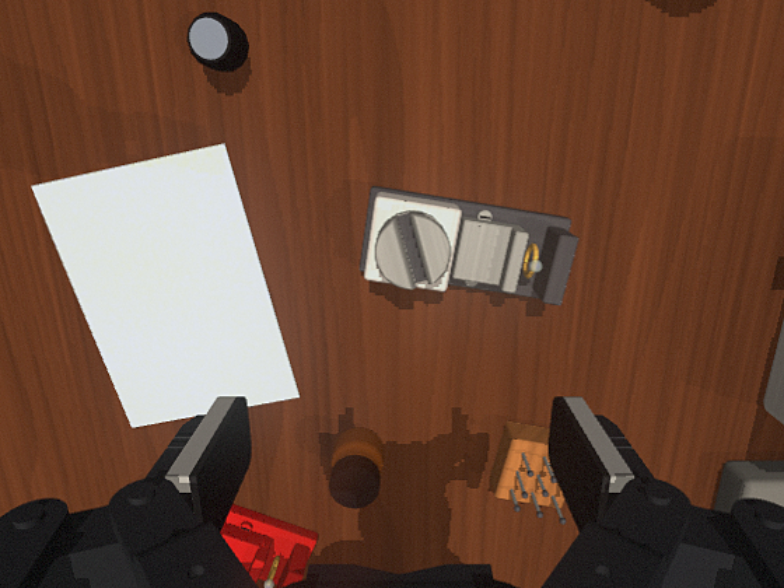

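The wrist picture (1.4x scale) shows the clamp: the screw head is at about (413,249), i.e. raw (295,178), and the slot runs from (402,212) to (428,287). I'll measure it.

Run:
```python
from h import *
o,M=st()
c=load('w1'); g=cv2.cvtColor(c['color'],cv2.COLOR_RGB2GRAY)
x0,y0=255,125; roi=cv2.resize(g[y0:215,x0:345],None,fx=4,fy=4,interpolation=cv2.INTER_CUBIC)
cs=cv2.HoughCircles(cv2.medianBlur(roi,5),cv2.HOUGH_GRADIENT,1,50,param1=120,param2=15,minRadius=85,maxRadius=125)[0][:3]; print(cs)
for cx,cy,r in cs[:2]:
    ce=np.array([cx,cy])/4+[x0-.375,y0-.375]
    P=plane(c,[ce,ce+[r/4,0]],.062); print(ce,P.round(4).tolist(),'R',np.linalg.norm(P[1]-P[0]).round(4))
cx,cy,r=cs[0]
m=np.zeros_like(roi); cv2.circle(m,(int(cx),int(cy)),int(r*.85),255,-1)
v=roi[m>0]; print(np.percentile(v,[5,15,25,50,75]))
dm=((roi<np.percentile(v,50)-25)&(m>0)).astype(np.uint8)
k=cv2.connectedComponentsWithStats(dm)
n=1+np.argmax(k[2][1:,4]); pts=np.argwhere(k[1]==n)[:,::-1].astype(np.float32)
print('area',len(pts)/16,cv2.minAreaRect(pts))
W=plane(c,pts/4+[x0-.375,y0-.375],.055)[:,:2]; mu=W.mean(0); w,V=np.linalg.eigh(np.cov((W-mu).T)); d=V[:,1]
print('slot mean',mu.round(4),'sd mm',(np.sqrt(w)*1e3).round(2),'angle of slot y',np.degrees(np.arctan2(*d[::-1])))
# tower top: white corner region
```

```text
t 1.8 pos [ 0.5094 -0.1494  0.251 ] yawx -0.05 tilt 0.07 q [ 0.66  0.21 -0.51  1.58  0.1   1.38  0.14] F [-0.4  0.5 -0.2] Mz [ 0.04 -0.    0.01] op 1.002
[[157.5 220.5 104.6]]
[294.   179.75] [[0.5169, -0.1483, 0.062], [0.5407, -0.1483, 0.062]] R 0.0238
[ 78.  86.  91. 168. 174.]
area 666.9375 ((157.6569061279297, 219.8188018798828), (175.77906799316406, 63.25785446166992), 74.57783508300781)
slot mean [ 0.5171 -0.1498] sd mm [ 4.12 11.83] angle of slot y 105.41564099646135
```

The screw is at about (0.517, -0.149) with measured radius 23.8 mm (25 expected), and the slot's y axis is at 105°. Next I'll move over the rack.

Call:
jog_arm(motion=[17,-264,0,-5,17,-264,0,-5,17,-264,0,-5,17,-264,0,-5,17,-264,0,-5,17,-264,0,-5,17,-264,0,-5,17,-264,0,-5,17,-264,0,-5])

```text
time_s: 2.7
position: [0.5271, 0.1119, 0.2511]
tool_rot: [0.999, 0.041, -0.0, -0.0]
ft_force: [-0.4, 0.4, -0.5]
opening: 1.002
```

Run:
```python
from h import *
st(); c=snap('wrist','w2'); im=c['color'][:,:,::-1]
print(proj(c,[[.526,.115,.124],[.526,.118,.056]]))
cv2.imwrite('pics/w2v.png',cv2.resize(im[60:340,140:420],None,fx=2,fy=2))
```

```text
t 2.7 pos [0.5271 0.1119 0.2511] yawx 4.74 tilt 0.05 q [ 0.3   0.25 -0.69  1.55  0.16  1.4  -0.31] F [-0.4  0.4 -0.5] Mz [ 0.01 -0.    0.01] op 1.002
[[284.61886365 196.69137835]
 [285.11365078 172.98303893]]
```

View pics/w2v.png

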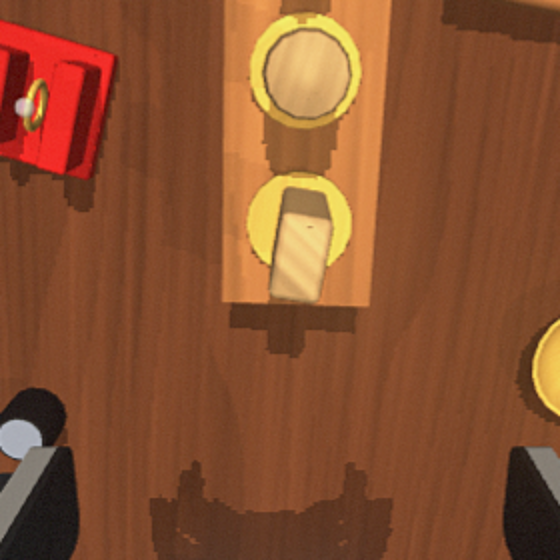

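The 2x crop of the wrist view shows the driver's handle top, with corners at about (283,212), (331,214), (320,302) and (271,297). Its yellow collar is around (300,222).

Run:
```python
from h import *
o,M=st(); c=load('w2'); im=c['color']; hsv=cv2.cvtColor(im,cv2.COLOR_RGB2HSV)
off=np.array([140,60])
q=np.array([[283,212],[331,214],[320,302],[271,297]])/2+off
P=plane(c,q,.124)[:,:2]; print('manual centre',P.mean(0).round(4)); 
x0,y0=265,160; h=hsv[y0:215,x0:312]
m=((h[:,:,1]<165)&(h[:,:,2]>150)).astype(np.uint8); n,l,s,_=cv2.connectedComponentsWithStats(m); k=1+np.argmax(s[1:,4])
pts=np.argwhere(l==k)[:,::-1].astype(np.float32)+[x0,y0]
W=plane(c,pts,.124)[:,:2]; r=cv2.minAreaRect((W*1000).astype(np.float32)); print('rect mm',r)
e=cv2.boxPoints(r); print(e)
a=max([(np.linalg.norm(e[i]-e[i-1]),np.degrees(np.arctan2(*(e[i]-e[i-1])[::-1]))) for i in range(4)]); print('long axis deg',a)
# manual axes
l1=(P[0]+P[1])/2-(P[2]+P[3])/2; print('manual long',np.degrees(np.arctan2(l1[1],l1[0])),np.linalg.norm(l1), np.linalg.norm((P[0]+P[3]-P[1]-P[2])/2))
# collar: circle fit over yellow outline (z=.062)
m=((hsv[:,:,0]>22)&(hsv[:,:,1]>170)&(hsv[:,:,2]>150)).astype(np.uint8); n,l,s,_=cv2.connectedComponentsWithStats(m)
lab=l[170-1,268]; print(hsv[169,268],lab,s[lab])
ct=max(cv2.findContours((l==lab).astype(np.uint8),cv2.RETR_EXTERNAL,cv2.CHAIN_APPROX_NONE)[0],key=len)[:,0].astype(float)
C=plane(c,ct,.062)[:,:2]
hull=cv2.convexHull((C*1000).astype(np.float32)); print('collar mec',cv2.minEnclosingCircle(hull))
```

```text
t 2.75 pos [0.527  0.1121 0.2511] yawx 4.74 tilt 0.05 q [ 0.3   0.25 -0.69  1.55  0.16  1.4  -0.31] F [ 0.4 -0.8 -0.8] Mz [-0.    0.03  0.  ] op 1.0
manual centre [0.5299 0.1217]
rect mm ((532.1268920898438, 124.73611450195312), (41.76799774169922, 24.792190551757812), 81.42444610595703)
[[516.7553  105.93402]
 [541.2703  102.23717]
 [547.4985  143.53821]
 [522.98346 147.23506]]
long axis deg (np.float32(41.768), np.float32(81.42448))
manual long 87.61763680934878 0.0335365100514822 0.018128675910218557
[ 23 162 242] 0 [     0      0    560    420 235161]
collar mec ((529.700439453125, -19.94536781311035), 357.9766540527344)
```

The manual corners give 33.5 x 18.1 mm (34 x 20 given), so they are trustworthy. The colour mask leaked. I'll check the collar edge as a second height reference, using a better mask.

Run:
```python
from h import *
o,M=st(); c=load('w2'); off=np.array([140,60])
P=plane(c,np.array([[247,224],[352,224],[300,172.5]])/2+off,.062); print(P.round(4).tolist(),'centre',((P[0]+P[1])/2).round(4), 'y from top edge',P[2,1]-.024, 'R',np.linalg.norm(P[0]-P[1])/2)
g=cv2.cvtColor(c['color'],cv2.COLOR_RGB2GRAY)[160:215,268:312]; hsv=cv2.cvtColor(c['color'],cv2.COLOR_RGB2HSV)
print(hsv[175,262:320:4].tolist()); print(hsv[192,270:314:3].tolist())
for t in (150,140,130,120):
    m=((hsv[:,:,1]<t)&(hsv[:,:,2]>120)).astype(np.uint8); n,l,s,_=cv2.connectedComponentsWithStats(m); k=l[188,291]
    if not k: print(t,'none'); continue
    pts=np.argwhere(l==k)[:,::-1].astype(np.float32); print(t,s[k])
    if s[k,4]<3000: print(cv2.minAreaRect((plane(c,pts,.124)[:,:2]*1000).astype(np.float32)), plane(c,[pts.mean(0)],.124))
rel(M,o['position'],[.530,.1215,.25],-2.4)
```

```text
t 2.75 pos [0.527  0.1121 0.2511] yawx 4.74 tilt 0.05 q [ 0.3   0.25 -0.69  1.55  0.16  1.4  -0.31] F [ 0.4 -0.8 -0.8] Mz [-0.    0.03  0.  ] op 1.0
[[0.5064, 0.1186, 0.062], [0.5536, 0.1225, 0.062], [0.5282, 0.1437, 0.062]] centre [0.53   0.1206 0.062 ] y from top edge 0.11969469576492467 R 0.023715957673995213
[[12, 168, 221], [22, 163, 242], [23, 161, 242], [24, 155, 244], [16, 142, 106], [19, 124, 240], [19, 122, 241], [23, 109, 243], [21, 113, 245], [22, 110, 243], [19, 120, 243], [22, 153, 198], [25, 153, 244], [27, 154, 243], [13, 169, 219]]
[[12, 170, 224], [13, 168, 191], [15, 129, 105], [17, 128, 231], [21, 115, 243], [19, 120, 242], [18, 124, 237], [18, 126, 236], [20, 120, 243], [20, 116, 243], [18, 128, 234], [23, 159, 208], [12, 167, 205], [13, 166, 207], [13, 164, 202]]
150 [ 274  153   33   59 1406]
((529.6976928710938, 125.92503356933594), (42.78807830810547, 20.10635757446289), 86.19783782958984) [[0.52941625 0.12601718 0.124     ]]
140 [ 275  154   31   58 1374]
((529.6158447265625, 125.88419342041016), (42.59476852416992, 19.650226593017578), 86.82048034667969) [[0.52933081 0.12601778 0.124     ]]
130 [279 167  27  44 812]
((530.29296875, 121.96166229248047), (33.62451934814453, 18.545284271240234), 89.33808135986328) [[0.53037286 0.12400269 0.124     ]]
120 [282 168  21  28 279]
((530.0744018554688, 126.98213958740234), (18.4683780670166, 14.952423095703125), 84.43281555175781) [[0.53088828 0.12866636 0.124     ]]
row [ 3.7 -9.1  1.1] turn 7.14
```

The driver position agrees across cues: (0.530, 0.121), x yaw about -2.4°. I'll descend around the handle and grip.

Call:
jog_arm(motion=[3,-9,40,7,3,-9,70,7,3,-9,100,7,3,-9,125,7,3,-9,145,7,3,-9,160,7,3,-9,170,7,3,-9,178,7,3,-9,178,7,3,-9,178,7], gripper=1)

```text
time_s: 3.75
position: [0.5296, 0.1214, 0.0737]
tool_rot: [1.0, -0.02, 0.0, -0.0]
ft_force: [-0.3, 0.2, 1.1]
opening: 1.005
```

Call:
jog_arm(motion=[0,0,0,0,0,0,0,0,0,0,0,0,0,0,0,0,0,0,0,0,0,0,0,0,0,0,0,0,0,0,0,0,0,0,0,0,0,0,0,0], gripper=0, force=80)

```text
time_s: 4.75
position: [0.5298, 0.1215, 0.074]
tool_rot: [1.0, -0.02, 0.0, -0.0]
ft_force: [0.2, -0.7, 4.8]
opening: 0.227
```

Run:
```python
from h import *
st()
```

```text
t 4.75 pos [0.5298 0.1215 0.074 ] yawx -2.27 tilt 0.04 q [ 0.23  0.42 -0.63  1.77  0.28  1.04 -0.55] F [ 0.2 -0.7  4.8] Mz [-0.05  0.14 -0.04] op 0.227
```

The handle is gripped: the opening reads about 19.3 mm against 20 mm. I'll lift, then carry it over the screw.

Call:
jog_arm(motion=[0,0,-15,0,0,0,-40,0,0,0,-65,0,0,0,-90,0,0,0,-95,0,0,40,-95,-8,0,80,-95,-16,0,120,-95,-18,-1,160,-95,-18,-2,200,-95,-18,-2,235,-95,-18,-2,260,-95,-18,-2,271,-95,-18,-2,271,-95,-18,-2,271,-95,-18,-2,271,-95,-18])

```text
time_s: 6.35
position: [0.5173, -0.1469, 0.1689]
tool_rot: [0.99, 0.138, 0.0, -0.001]
ft_force: [-0.2, -0.6, -1.0]
opening: 0.223
```

Run:
```python
from h import *
st(); w=snap('wrist','w3')['color']; s=snap('scene','s3'); t=snap('top','t3')
s_=s['color']
tip=proj(s,[[.517,-.149,.105],[.517,-.149,.062]]); tt=proj(t,[[.517,-.149,.062],[.517,-.149,.105]]); print(tip,tt)
a=cv2.resize(s_[130:280,200:340],None,fx=2.8,fy=2.8); b=cv2.resize(w[60:420,100:460],(420,420))
cv2.imwrite('pics/v3.png',np.hstack([cv2.resize(a,(392,420)),b[:, :400]])[:,:,::-1])
```

```text
t 6.35 pos [ 0.5173 -0.1469  0.1689] yawx 15.92 tilt 0.08 q [ 0.7   0.29 -0.58  1.68  0.17  1.22  0.36] F [-0.2 -0.6 -1. ] Mz [-0.01  0.02 -0.04] op 0.223
[[264.88381369 207.54520758]
 [265.04861215 225.68061078]] [[324.49592269 193.13624315]
 [326.17388333 188.35515723]]
```

View pics/v3.png

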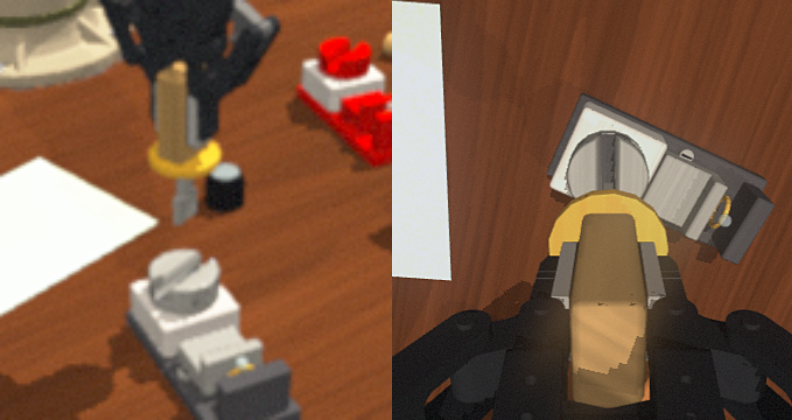

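The wrist view shows the collar centred over the screw with the slot vertical in the tool frame. In the scene view the blade tip is at raw (266,209), against (265,208) predicted. I'll lower it slowly to tip z of about 0.055 first.

Call:
jog_arm(motion=[-0.5,2,10,0,-0.5,2,22,0,-0.5,2,32,0,-0.5,2,38,0,-0.5,2,42,0,-0.5,2,44,0,-0.5,2,46,0,-0.5,2,48,0,-0.5,2,50,0,-0.5,2,50,0])

```text
time_s: 7.5
position: [0.5173, -0.1499, 0.1189]
tool_rot: [0.99, 0.138, 0.0, -0.0]
ft_force: [1.3, -1.0, -0.0]
opening: 0.222
```

Run:
```python
from h import *
st()
```

```text
t 7.5 pos [ 0.5173 -0.1499  0.1189] yawx 15.86 tilt 0.05 q [ 0.69  0.34 -0.57  1.74  0.2   1.12  0.34] F [ 1.3 -1.  -0. ] Mz [0.03 0.02 0.03] op 0.222
```

Call:
jog_arm(motion=[0,0,2,0,0,0,4,0,0,0,5,0,0,0,5,0,0,0,5,0])

```text
time_s: 8.0
position: [0.5173, -0.1499, 0.1139]
tool_rot: [0.99, 0.138, 0.0, -0.0]
ft_force: [-0.1, 0.4, -1.2]
opening: 0.225
```

Run:
```python
from h import *
st(); c=snap('scene','s4'); cv2.imwrite('pics/v4.png',cv2.resize(c['color'][150:260,210:330],None,fx=5,fy=5)[:,:,::-1])
```

```text
t 8.0 pos [ 0.5173 -0.1499  0.1139] yawx 15.86 tilt 0.05 q [ 0.69  0.34 -0.57  1.75  0.2   1.11  0.34] F [-0.1  0.4 -1.2] Mz [ 0.03 -0.04  0.03] op 0.225
```

View pics/v4.png

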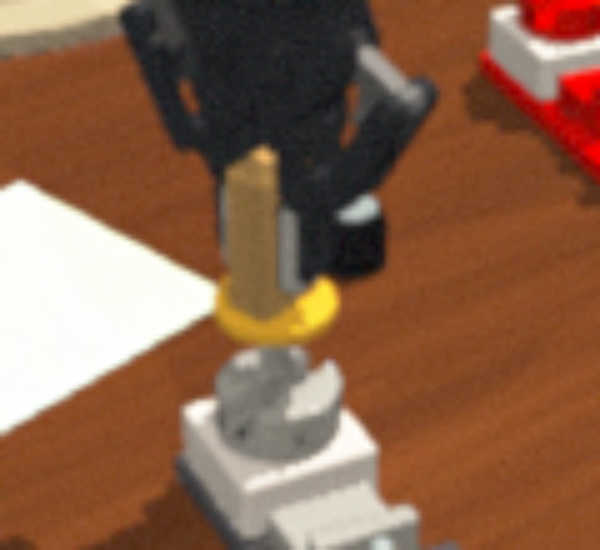

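The blade sits in the slot, with the collar just above the head and no side force. I'll turn clockwise, which is a positive turn about the downward tool z.

Call:
jog_arm(motion=[0,0,0,3,0,0,0,6,0,0,0,9,0,0,0,12,0,0,0,15,0,0,0,18,0,0,0,21,0,0,0,24,0,0,0,27,0,0,0,30,0,0,0,33,0,0,0,36,0,0,0,39,0,0,0,42,0,0,0,45,0,0,0,48,0,0,0,51,0,0,0,54,0,0,0,57,0,0,0,60])

```text
time_s: 10.05
position: [0.5174, -0.1499, 0.1141]
tool_rot: [0.926, -0.377, 0.0, -0.0]
ft_force: [-0.2, 0.5, 0.4]
opening: 0.222
```

Run:
```python
from h import *
st()
```

```text
t 10.05 pos [ 0.5174 -0.1499  0.1141] yawx -44.25 tilt 0.05 q [ 0.55  0.32 -0.4   1.75  0.14  1.1  -0.66] F [-0.2  0.5  0.4] Mz [0.   0.14 0.03] op 0.222
```

Call:
jog_arm(motion=[0,0,0,2,0,0,0,4,0,0,0,6,0,0,0,8,0,0,0,10,0,0,0,12,0,0,0,14,0,0,0,16,0,0,0,18])

```text
time_s: 10.95
position: [0.5173, -0.1497, 0.1141]
tool_rot: [0.856, -0.517, 0.0, -0.0]
ft_force: [-0.3, 0.2, -0.8]
opening: 0.224
```

Call:
jog_arm(motion=[0,0,0,1,0,0,0,2,0,0,0,3,0,0,0,4])

```text
time_s: 11.35
position: [0.5173, -0.1497, 0.1141]
tool_rot: [0.837, -0.547, 0.0, -0.0]
ft_force: [0.3, 0.0, -2.1]
opening: 0.223
```

Run:
```python
from h import *
st()
```

```text
t 11.35 pos [ 0.5173 -0.1497  0.1141] yawx -66.35 tilt 0.04 q [ 0.51  0.31 -0.34  1.75  0.11  1.1  -1.03] F [ 0.3  0.  -2.1] Mz [-0.02 -0.02  0.54] op 0.223
```

The moment has jumped to 0.54 N m against 0.06 friction, which fits the stop after an 82° turn. I'll nudge slightly further to confirm.

Call:
jog_arm(motion=[0,0,0,1,0,0,0,1.5,0,0,0,1.5])

```text
time_s: 11.65
position: [0.5174, -0.1497, 0.1141]
tool_rot: [0.83, -0.558, 0.0, -0.0]
ft_force: [0.3, 0.1, -2.0]
opening: 0.224
```

Run:
```python
from h import *
st()
```

```text
t 11.65 pos [ 0.5174 -0.1497  0.1141] yawx -67.85 tilt 0.04 q [ 0.5   0.31 -0.33  1.76  0.11  1.1  -1.05] F [ 0.3  0.1 -2. ] Mz [-0.1   0.01  0.61] op 0.224
```

I'll relieve the torque, lift clear and check the slot angle from the wrist camera.

Call:
jog_arm(motion=[0,0,0,-4,0,0,0,-8,0,0,0,-9,0,0,-5,-9,0,0,-20,-9,0,0,-40,-9,0,0,-58,-9,0,0,-62,-9,0,0,-62,-9,0,0,-62,-9])

```text
time_s: 12.65
position: [0.5169, -0.1496, 0.1753]
tool_rot: [0.871, -0.492, -0.0, -0.0]
ft_force: [-0.5, 0.6, -2.3]
opening: 0.226
```

Run:
```python
from h import *
st(); c=snap('wrist','w5'); s=snap('scene','s5'); w=c['color']
a=cv2.resize(s['color'][150:270,210:330],(400,400)); b=cv2.resize(w[60:420,100:460],(400,400))
cv2.imwrite('pics/v5.png',np.hstack([a,b])[:,:,::-1])
```

```text
t 12.65 pos [ 0.5169 -0.1496  0.1753] yawx -58.88 tilt 0.05 q [ 0.53  0.26 -0.36  1.68  0.09  1.22 -0.88] F [-0.5  0.6 -2.3] Mz [-0.   -0.02  0.01] op 0.226
```

View pics/v5.png

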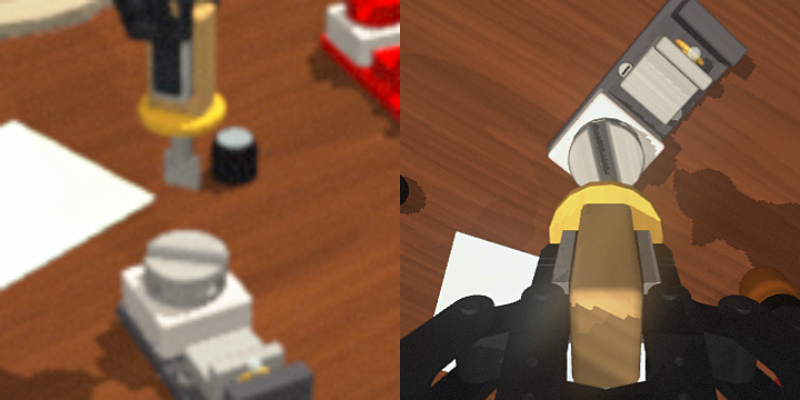

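The slot has turned: in the right pane it runs from about (593,122) to (610,182). I'll compute its world angle.

Run:
```python
from h import *
o,M=st(); c=load('w5')
# pane px -> raw: (x-400)*.9+100, y*.9+60
f=lambda p: np.array([[(x-400)*.9+100,y*.9+60] for x,y in p])
for p in ([(593,122),(610,182)],[(587,124),(604,182)],[(602,120),(617,180)]):
    P=plane(c,f(p),.060); d=P[0]-P[1]; print(P.round(4).tolist(),np.degrees(np.arctan2(d[1],d[0]))%180)
g=cv2.cvtColor(c['color'],cv2.COLOR_RGB2GRAY)[170:222,255:320]
l=cv2.createLineSegmentDetector().detect(cv2.resize(g,None,fx=3,fy=3,interpolation=cv2.INTER_CUBIC))[0][:,0]
for s in l:
    L=np.hypot(s[2]-s[0],s[3]-s[1])/3
    if L>14:
        q=s.reshape(2,2)/3+[255,170]; P=plane(c,q,.058); d=P[0]-P[1]; print(q.round(1).tolist(),np.degrees(np.arctan2(d[1],d[0])).round(1)%180)
rel(M,o['position'],[.5298,.1215,.175],-2.27)
```

```text
t 12.75 pos [ 0.5167 -0.1495  0.175 ] yawx -58.87 tilt 0.09 q [ 0.53  0.26 -0.36  1.68  0.09  1.22 -0.88] F [-0.3  1.  -1.5] Mz [0.09 0.01 0.02] op 0.222
[[0.5349, -0.1292, 0.06], [0.5059, -0.1593, 0.06]] 46.1093419612097
[[0.5319, -0.1266, 0.06], [0.5039, -0.1559, 0.06]] 46.354421456864785
[[0.539, -0.1334, 0.06], [0.5095, -0.1626, 0.06]] 44.73557938077229
[[256.1, 182.7], [265.2, 171.9]] 170.8
[[312.8, 179.5], [318.7, 192.9]] 55.6
[[308.8, 180.4], [295.6, 172.9]] 91.1
[[279.1, 221.7], [268.2, 176.2]] 43.5
[[286.1, 169.6], [298.3, 221.9]] 44.1
row [-225.2 -151.3    0.3] turn -56.6
```

The slot is now at about 44–46°, from 105° at the start, a turn of about 60° (1.04–1.07 rad). The torque climbed at about 0.05 N m/deg, like grip wind-up against a hard stop, and 0.6 N m is ten times the screw's friction. So the screw is home, having started near 0.23 rad. Next I'll take the driver back to the hole.

Call:
jog_arm(motion=[-14,-9,0,-4,-42,-28,0,-11,-73,-49,0,-18,-104,-70,0,-26,-135,-91,0,-34,-166,-112,0,-42,-190,-128,0,-48,-208,-140,0,-53,-219,-147,0,-56,-225,-151,0,-56.6,-225,-151,0,-56.6,-225,-151,0,-56.6,-225,-151,0,-56.6])

```text
time_s: 14.05
position: [0.5299, 0.1195, 0.1751]
tool_rot: [1.0, -0.021, -0.001, -0.0]
ft_force: [0.5, 0.0, -1.1]
opening: 0.221
```

Run:
```python
from h import *
o,M=st(); rel(M,o['position'],[.5298,.1215,.074],-2.27)
c=snap('wrist','w6'); s=snap('scene','s6')
print(proj(s,[[.53,.121,.111],[.53,.121,.056]]))
p=proj(s,[.53,.121,.09])[0].astype(int); a=cv2.resize(s['color'][p[1]-60:p[1]+60,p[0]-60:p[0]+60],(400,400)); b=cv2.resize(c['color'][60:420,100:460],(400,400)); print(p)
cv2.imwrite('pics/v6.png',np.hstack([a,b])[:,:,::-1])
```

```text
t 14.05 pos [0.5299 0.1195 0.1751] yawx -2.44 tilt 0.08 q [ 0.25  0.31 -0.65  1.66  0.19  1.24 -0.48] F [ 0.5  0.  -1.1] Mz [ 0.01 -0.02 -0.01] op 0.221
row [ -0.   -1.9 101.1] turn -0.17
[[368.75077667 168.37380141]
 [365.7899785  189.61179751]]
[367 176]
```

View pics/v6.png

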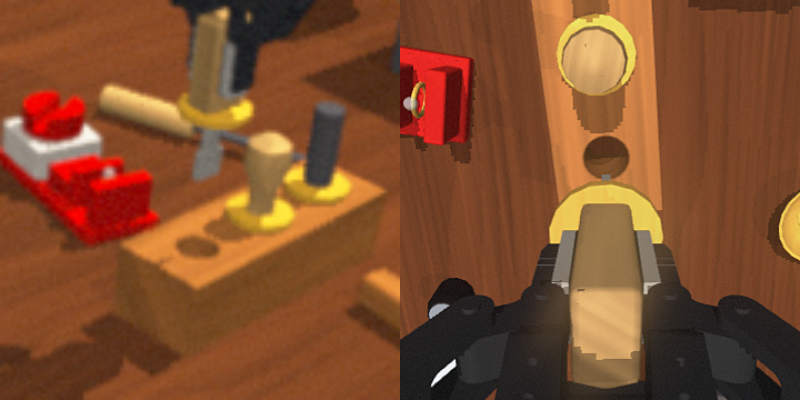

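The hole is clear, at (607,157) in the wrist pane, directly ahead of the blade. I'll lower to the pose it was lifted from.

Call:
jog_arm(motion=[0,-2,10,0,0,-2,25,0,0,-2,38,0,0,-2,46,0,0,-2,52,0,0,-2,58,0,0,-2,64,0,0,-2,72,0,0,-2,80,0,0,-2,88,0,0,-2,94,0,0,-2,97,0,0,-2,98,0,0,-2,98,0])

```text
time_s: 15.55
position: [0.5299, 0.122, 0.0773]
tool_rot: [1.0, -0.021, -0.0, -0.0]
ft_force: [0.2, 0.7, -0.3]
opening: 0.224
```

Run:
```python
from h import *
o,M=st(); rel(M,o['position'],[.5298,.1215,.074],-2.27)
```

```text
t 15.55 pos [0.5299 0.122  0.0773] yawx -2.4 tilt 0.06 q [ 0.22  0.41 -0.62  1.77  0.27  1.05 -0.54] F [ 0.2  0.7 -0.3] Mz [0.01 0.02 0.02] op 0.224
row [-0.1  0.6  3.3] turn -0.13
```

Call:
jog_arm(motion=[0,0.5,1,0,0,0.5,2,0,0,0.5,3,0,0,0.5,3,0])

```text
time_s: 15.95
position: [0.5298, 0.1215, 0.0742]
tool_rot: [1.0, -0.021, -0.001, -0.0]
ft_force: [0.7, -0.0, -1.7]
opening: 0.222
```

Call:
jog_arm(motion=[0,0,0,0,0,0,0,0,0,0,0,0,0,0,0,0,0,0,0,0,0,0,0,0,0,0,0,0,0,0,0,0,0,0,0,0], gripper=1)

```text
time_s: 16.85
position: [0.5298, 0.1215, 0.0742]
tool_rot: [1.0, -0.021, -0.001, -0.0]
ft_force: [-0.6, -0.9, 0.0]
opening: 1.0
```

Call:
jog_arm(motion=[0,0,-15,0,0,0,-40,0,0,0,-75,0,0,0,-120,0,0,0,-160,0,0,0,-177,0,0,0,-177,0,0,0,-177,0,0,0,-177,0])

```text
time_s: 17.75
position: [0.5294, 0.1211, 0.2502]
tool_rot: [1.0, -0.021, -0.001, -0.0]
ft_force: [0.1, -0.4, -0.8]
opening: 1.001
```

Run:
```python
from h import *
st(); c=snap('wrist','w7'); s=snap('scene','s7')
a=cv2.resize(s['color'][116:236,307:427],(400,400)); b=cv2.resize(c['color'][60:340,140:420],(400,400))
cv2.imwrite('pics/v7.png',np.hstack([a,b])[:,:,::-1])
```

```text
t 17.75 pos [0.5294 0.1211 0.2502] yawx -2.4 tilt 0.17 q [ 0.26  0.26 -0.66  1.54  0.16  1.4  -0.45] F [ 0.1 -0.4 -0.8] Mz [-0.01 -0.01  0.02] op 1.001
```

View pics/v7.png

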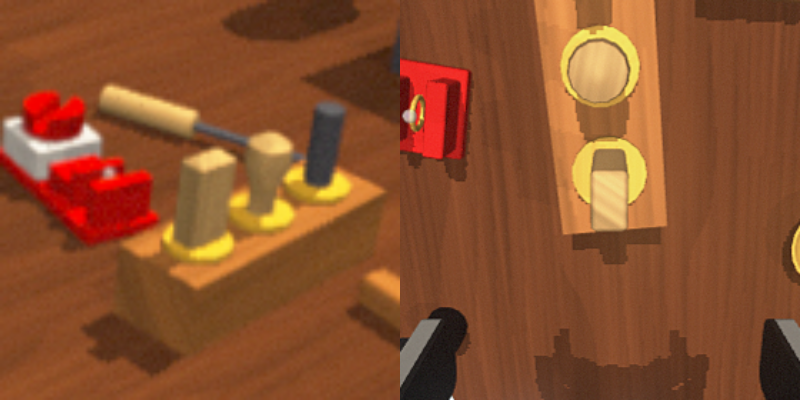

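The driver stands upright in its hole, with its collar on the rack and the gripper clear. As a last check I'll measure the slot rotation the same way in top views from before and after.

Run:
```python
from h import *
snap('top','t8')
for f in ('top0','t8'):
    c=load(f); g=cv2.cvtColor(c['color'],cv2.COLOR_RGB2GRAY); g=cv2.resize(g,None,fx=4,fy=4,interpolation=cv2.INTER_CUBIC)
    ce=proj(c,[.517,-.149,.062])[0]; yy,xx=np.mgrid[:g.shape[0],:g.shape[1]]
    pts=np.stack([xx.ravel(),yy.ravel()],1)/4-.375
    near=np.hypot(*(pts-ce).T)<12; pts=pts[near]; v=g.ravel()[near]
    W=plane(c,pts,.060)[:,:2]; k=np.hypot(*(W-[.517,-.149]).T)<.019; W=W[k]; v=v[k].astype(float)
    for t in (30,50):
        m=v<np.percentile(v,75)-t; A=W[m]; w,V=np.linalg.eigh(np.cov(A.T)); d=V[:,1]
        print(f,t,m.sum(),'sd mm',(np.sqrt(w)*1e3).round(1),A.mean(0).round(4),'angle',(np.degrees(np.arctan2(d[1],d[0]))%180).round(1))
```

```text
top0 30 1552 sd mm [ 3.9 10.7] [ 0.5156 -0.1493] angle 105.3
top0 50 1347 sd mm [ 3.4 10.8] [ 0.5155 -0.1493] angle 105.4
t8 30 1516 sd mm [ 3.8 10.7] [ 0.5157 -0.1478] angle 43.6
t8 50 1165 sd mm [ 2.9 10.8] [ 0.5156 -0.1475] angle 43.3
```

From 105.3° to 43.5° is 1.08 rad turned, so the screw is past 1.0 rad even if it started at 0. I'm handing in.

```bash
python3 -c "
from h import *
manip.hand_in(); st()"
```

```text
the job is handed in; nothing more can be done
the job is handed in; nothing more can be done
```

I locked the clamp with the flat driver, put the driver back upright in its rack hole and let go. The job was handed in at about 18 s of the 54 s; no verdict is reported.

**Screw:** The top camera puts the slot at 105.3° before and 43.5° after, so it turned 1.08 rad. It is therefore past 1.0 rad whatever its start angle. The turning moment rose to about 0.6 N m, ten times the screw's friction, so I take it to be at its stop. That would mean it started near 0.22 rad.

**Driver:** It was released at the TCP pose it was gripped at, within 1 mm. The last pictures show it upright with its collar on the rack and the gripper raised clear, open and reading no force.

**Disagreements:**
- The gripper ended about 10° farther round than the slot angle and the 0.2 rad of play would allow. I put this down to elastic twist in the grip against the stop, but did not check it separately.
- One wrist-view estimate of the final slot angle was slightly higher, at 44–46°.
- The first colour mask of the handle leaked, so I used hand-picked corners, which matched the given handle size to within 2 mm.

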